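# Push the hinge pin into a small instrument case

## Task

The two halves of a small plastic case stand opened out on an assembly bed. Slide the carriage with the cover half up by its post until its knuckle is in line under the knuckle of the fixed half, then take the long hinge pin (with the tall plain grip) from the wooden rack and push it gently down through both knuckles until its collar sits flush on the upper one. The knuckles crack if forced, so feel for the hole rather than pressing blindly; leave the other two pins and the screwdriver alone and let go of the pin at the end.

Things in the scene. Friction and masses are not known exactly. Their poses are not given: they have to be found in the camera images.
- bed: Fixed aluminium assembly bed 100 mm (its x) by 400 mm (its y, -260 to +140), with side strips 18 mm high. Origin on the table (z = 0) under the nominal hinge line; y runs along the bed, z up. Fixed case half on the +y side, cover half on its carriage on the -y side: grey trays 92 mm wide, 20 thick, standing on edge to z = 85; only the post and the upper knuckle stand higher.
- nominal_hinge (a point): Point of the bed at its x = y = 0, z = 95 mm: the nominal middle of the upper knuckle's flat top; z up, y along the bed. The true hinge line is at x = 0 but, with fixed half, carriage and post all alike, shifted along the bed's y by anything from -20 to +20 mm. This firmly clamped shift is NOT measured: find it by feel (or by sight).
- knuckles (a point): Point of the bed at x = y = 0, z = 59 mm: nominal middle of the lower knuckle when in line. Upper knuckle: upright plastic barrel 24 mm across, through bore 11.6, z = 73 to 95. Lower one, on the cover half: same, z = 48 to 70. A spring ball in it rubs on the pin: the last 30 mm need a push of about 3 to 15 N. Pushing the pin with over about 35 N breaks them.
- nominal_post (a point): Point of the bed at x = 0, y = -155, z = 112 mm, in the bed's axes: where the carriage post would be with joint cover at 0 and no shift. The post, on the carriage at the end of the cover half, is an upright steel rod 16 mm in diameter, top at z = 125 mm. It stands at bed y = -155 mm - joint value + the unmeasured shift. Pinch it from above or push it towards the bed's +y.
- cover (a joint): Travel of the carriage with the cover half along the bed (m): 0 = knuckles in line, positive = away, towards the bed's -y; starts 0.025 to 0.055. Slides with about 3 N of friction and stays where it is left. Its stop is at -0.0015, 1.5 mm past the line; the pin's tapered nose draws it back. Within 3 mm of 0 is in line.
- pin_grip (a point): Centre of the steel hinge pin's grip, a plain upright cylinder 14 mm in diameter, 38 tall (19 above and below); z up along the pin. Under it a collar 20 mm across, 4 thick, underside 23 mm below this point; then the shank, 10 mm across, 60 long, the last 3 mm tapering to a 7 mm nose 83 mm below this point. About 60 g. Hangs loosely in a hole of the rack, collar on its top.
- rack: Fixed wooden rack block, 56 mm (x) by 150 mm (y), 75 mm high, origin at the centre of its underside. Three holes 45 mm apart in a row along its y, the middle one at its centre, each with a pin; which pin is in which hole varies. The hinge pin is the tallest (42 mm over the rack).
- stud: Loose mushroom-headed pin in the rack (head 28 mm diameter, 12 mm high; origin on the rack's top, under the head); leave alone.
- bolt: Loose button-headed pin in the rack (22 mm high over the rack; origin on the rack's top, under its collar); leave alone.
- driver: Loose screwdriver with a black handle, lying on the table beyond the bed's -y end; origin under its middle; leave alone.
- pin: The hinge pin as a whole; origin on its axis at the underside of the collar, z up along the pin (see point pin_grip for its shape and grasp point).
Mind the look-alikes: they are no part of the job. Leave any blue, purple or yellow look-alike of the pin alone.

How it is judged:
On the way, in this order (a step that is already met when the one before it is completed fails the run):
1. the carriage is slid up so that the cover half's knuckle is in line (within 3 mm) (value of joint cover below 0.003 m), for 0.2 s.
2. the pin is lowered into place at the hinge line (z of pin_grip in the frame of bed below 0.17 m and x of pin_grip in the frame of bed between -0.006 and 0.006 m and y of pin_grip in the frame of bed between -0.022 and 0.022 m), for 0.1 s.
At the end, for the whole second after the job is handed in: The hinge pin stands upright (0.1 rad) and released in both knuckles, its collar within 2 mm of the upper knuckle's top (grip centre 115 to 120 mm over the table, within 4 mm of the hinge line across the bed, 22 mm of the bed's line along it), the carriage within 3 mm of in line (z of pin_grip in the frame of bed between 0.115 and 0.12 m and x of pin_grip in the frame of bed between -0.004 and 0.004 m and y of pin_grip in the frame of bed between -0.022 and 0.022 m and angle between pin_grip's own z axis and vertical below 0.1 rad and value of joint cover between -0.003 and 0.003 m); the robot touches nothing.
It fails at once if the pin is forced: over 50 N of contact on the knuckles, case or bed (a push of about 35 N plus the side load of the spring ball) (contact force between pin and bed above 50 N).
It fails at once if one of the other pins is moved by more than 15 mm (distance of any of stud, bolt from where it was at the start of the episode above 0.015 m).
It fails at once if the screwdriver is moved by more than 30 mm (distance of driver from where it was at the start of the episode above 0.03 m).
It also fails if it takes over 51 s, if anything falls off the work surface, if the arm or the gripper's body presses on something with over 40 N, if the wrist force passes 120 N, or if a joint passes its speed limit or range.

## Robot

A 6-joint arm with a two-finger parallel gripper is mounted at the origin on the work surface. World frame = base frame: x ahead of the robot, y to its left, z up, the work surface at z = 0. Lengths are in m, angles in rad, forces in N, time in s.
With the tool pointing down it reaches from about 0.25 to 0.725 m from the base axis. Payload 4 kg.
Tool frame: the origin (TCP) lies midway between the tips of the shut fingers; the grasp point (between the pads) lies 19 mm behind it (robot.grip_depth is the distance from the TCP to the grasp point, in m); z points along the fingers, y is the line along which they close (so a half turn about z gives the same grasp; the last joint's range is limited). The gripper opens to 85 mm and grips with 20 to 120 N. Pads are 22 mm wide; open, the fingers measure 114 mm over their backs; the gripper's body (76 mm by 85 mm) begins 54 mm behind the grasp point. The pads swing forward as they close: fully open they stand 13 mm farther back than shut.
Start: joints at [1.107, 0.241, 0.005, 1.335, 0, 1.571], TCP at [0.224, 0.447, 0.231] pointing down, gripper open.
Joint ranges: [-2.72, 2.72], [-1.05, 1.87], [-1.09, 1.28], [-1.99, 2.15], [-1.42, 1.44], [-3.14, 3.14]. Speed limits (rad/s): [2.79, 2.79, 3.14, 3.14, 3.14, 3.14].

## Interface

Orientations are given as a unit quaternion [w, x, y, z].
In Python, from rig import robot gives the robot as it stands.
- The arm moves only by the tool play_rows, never from a script. Its argument "deltas" is a list that holds one entry, the list of rows, each a list of 7 numbers: the shift along the tool's x, y, z in mm, then the turn, a rotation vector about the tool's x, y, z in degrees, then the closure, from -1 (fully open) to 1 (shut), so that 0 is half open. A call has 1 to 8 rows; each row is the pose to reach, as a shift and turn from the pose commanded when the call began, along the tool's axes at that moment; what a row does not reach only later rows make up. A row lasts 1/12 s, in which the tool goes at most 41.7 mm and 7.16 degrees, less where a joint would pass 70% of its speed; a pose out of reach is approached as far as the arm can. A call with a gripper value outside its range is refused whole. The fingers move at their own pace and stop on an object; the grip force is fixed at half the most. Time passes only in rows, so rows that repeat a pose let the fingers close. It gives the time, the measured TCP pose, the force, the opening and the grip force at its end, in the units of the state.
- robot.read_state(): the state, without advancing time (a new reading comes with each control period).
- robot.capture(name): name is "side" or "top"; returns the picture (420x560x3 uint8, blue, green, red); there is no depth.
- robot.camera_model(name): a dict with "vertical_fov" (degrees; the focal length in pixels is half the picture's height over the tangent of half this angle, whatever the lens; pixels are square), "cx", "cy" (the principal point, pixels), "D" ([k1, k2, p1, p2, k3] as OpenCV has them; the pictures are not rectified), "pose" (4x4, takes a point from camera to world coordinates). Camera axes: x right, y up, looking along -z (the intrinsics and any distortion apply to the point x, -y, -z); pixel columns grow to the right and rows downward; lengths in m; the calibration is good to about 2 mm. A picture is of the moment at which its call begins. camera_model takes no time and is no camera call.
- robot.hand_in(): hands the job in; it is judged then, once.
The state is a dict: "time_s": time; "joints": joint angles; "qvel": joint speeds; "joint_efforts": joint torques, N m; "eef_pos": TCP position; "orientation": TCP orientation; "force": force on the tool from outside, world axes, zero at the start; "ft_torque": the same for the moment, N m; "opening": opening from 0.0 (shut) to 1.0 (fully open); "finger_force": force on a finger pad.
Only numpy, scipy, OpenCV 4.12 (cv2) and the standard library are available. Lean on these libraries where they do the work, as an engineer would, in place of code of your own. Each camera call takes 0.05 s, during which the arm holds its last target. There are 200 camera calls.

## Working session

There is one attempt and no reset: what is moved stays moved. The work goes in short steps, Python scripts to look and compute and a tool call to move; the robot and the scene stay as the last step left them, time stands still between calls to the robot, and variables do not carry over. Pictures are saved under pics/ and viewed, at most 10 in all, crops included, and the job is handed in when it is done.

Besides the shell and the picture viewer there is one more tool, called after "Request:" by a JSON object that holds its "fn" and its "kwargs", one argument or row to a line. play_rows: Moves the arm, as the interface text tells. Its arguments: {"type":"object","properties":{"deltas":{"type":"array","items":{"type":"array","items":{"type":"array","items":{"type":"number"}}}}},"required":["deltas"]}

```bash
mkdir -p pics; ls; cat > h.py <<'E'
import numpy as np, cv2
from rig import robot
def K(n):
    m=robot.camera_model(n); f=210/np.tan(np.radians(m["vertical_fov"])/2)
    return np.array([[f,0,m["cx"]],[0,f,m["cy"]],[0,0,1]]),np.array(m["D"],float),np.array(m["pose"])
def ray(n,uv):
    k,D,P=K(n); p=cv2.undistortPoints(np.array([[uv]],float),k,D)[0,0]
    return P[:3,3],P[:3,:3]@np.array([p[0],-p[1],-1])
def onz(n,uv,z):
    o,d=ray(n,uv); return o+d*(z-o[2])/d[2]
def proj(n,X):
    k,D,P=K(n); c=(np.array(X)-P[:3,3])@P[:3,:3]; c=c*[1,-1,-1]
    return cv2.projectPoints(c.reshape(1,1,3),np.zeros(3),np.zeros(3),k,D)[0].ravel()
def tri(u,v):
    (o,d),(p,e)=ray("top",u),ray("side",v)
    s=np.linalg.lstsq(np.c_[d,-e],p-o,rcond=None)[0]; a,b=o+d*s[0],p+e*s[1]
    return (a+b)/2,np.linalg.norm(a-b)
E
python3 - <<'E'
from h import *
for n in("top","side"):
    cv2.imwrite(f"pics/{n}0.png",robot.capture(n)); print(n,K(n))
print(robot.read_state())
E
```

```text
pics
top (array([[470.60918513,   0.        , 273.98841782],
       [  0.        , 470.60918513, 211.9789337 ],
       [  0.        ,   0.        ,   1.        ]]), array([0.0486615, 0.       , 0.       , 0.       , 0.       ]), array([[ 0.08828746,  0.97416838, -0.2078492 ,  0.31141556],
       [-0.99609344,  0.08671767, -0.01667048,  0.03569921],
       [ 0.00178434,  0.20850902,  0.97801882,  1.09082074],
       [ 0.        ,  0.        ,  0.        ,  1.        ]]))
side (array([[390.31087919,   0.        , 279.96454195],
       [  0.        , 390.31087919, 207.70098747],
       [  0.        ,   0.        ,   1.        ]]), array([0.00638886, 0.        , 0.        , 0.        , 0.        ]), array([[-0.93733495,  0.21578291, -0.2735707 ,  0.27926903],
       [-0.34787601, -0.62381241,  0.69988596,  0.71115705],
       [-0.01963337,  0.75119626,  0.65978687,  0.72295506],
       [ 0.        ,  0.        ,  0.        ,  1.        ]]))
{'time_s': 0.1, 'joints': array([ 1.10697551e+00,  2.41355656e-01,  3.88501441e-03,  1.33522730e+00,
       -9.32225176e-06,  1.57080049e+00]), 'qvel': array([-0.00167413, -0.00302912,  0.00428919, -0.00215887, -0.00015327,
        0.00067176]), 'joint_efforts': array([ 2.55726917e-05, -3.73138511e+01,  2.53009593e+01,  1.08446163e-02,
        7.22299455e-05,  2.71396132e-06]), 'eef_pos': array([0.22343437, 0.44666897, 0.23050295]), 'orientation': array([-2.13992936e-04,  2.29839126e-01,  9.73228171e-01, -9.26426381e-04]), 'force': array([ 0.72151491, -0.25666162, -0.18682912]), 'ft_torque': array([0.00589349, 0.00573051, 0.00438161]), 'finger_force': 0.0, 'opening': 1.000668580853205}
```

View pics/top0.png

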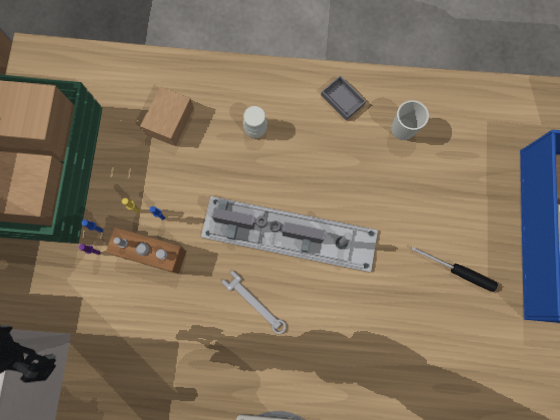

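View pics/side0.png

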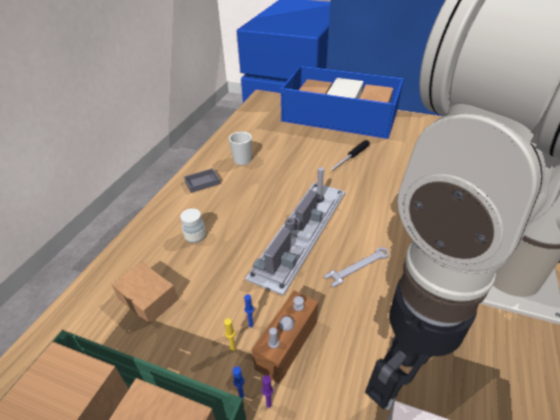

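The top view shows the bed running from about (210,215) to (372,255), the post near (342,242) and the knuckles near (262,222) and (275,228). The rack is at (147,250), with pins at (120,242), (142,249) and (162,255). In the side view the tall pin looks to be at (273,337). I'll enlarge the crops.

```bash
python3 - <<'E'
from h import *
t=cv2.imread("pics/top0.png");s=cv2.imread("pics/side0.png")
r=lambda i,x,y,w,h,k:cv2.resize(i[y:y+h,x:x+w],None,fx=k,fy=k,interpolation=cv2.INTER_CUBIC)
a=r(t,200,190,190,85,4.2); b=r(t,100,220,95,60,4.2); c=r(s,240,280,95,60,4.2)
a=cv2.resize(a,(798,357)); o=np.vstack([a,np.hstack([b,c])[:240,:798]])
print(o.shape);cv2.imwrite("pics/c1.png",o)
cv2.imwrite("pics/c2.png",r(s,240,155,115,140,4.2))
E
```

```text
(597, 798, 3)
```

View pics/c1.png

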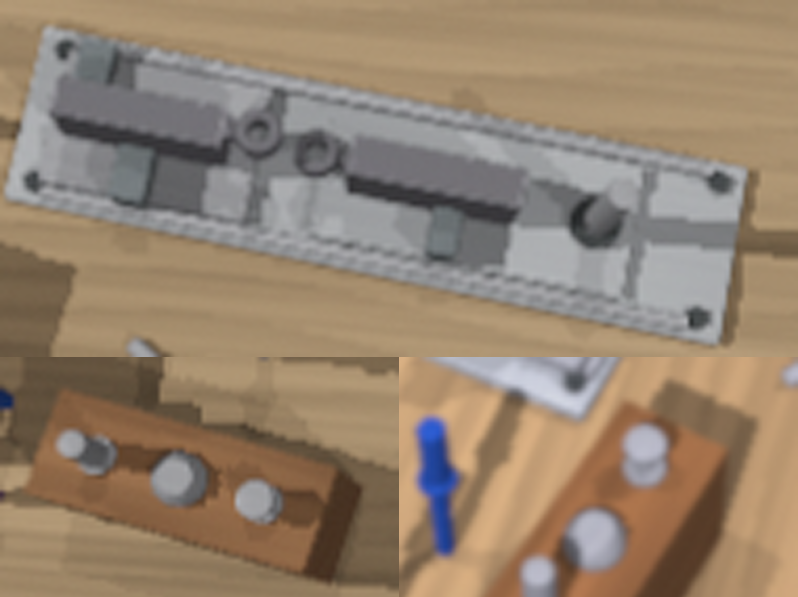

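View pics/c2.png

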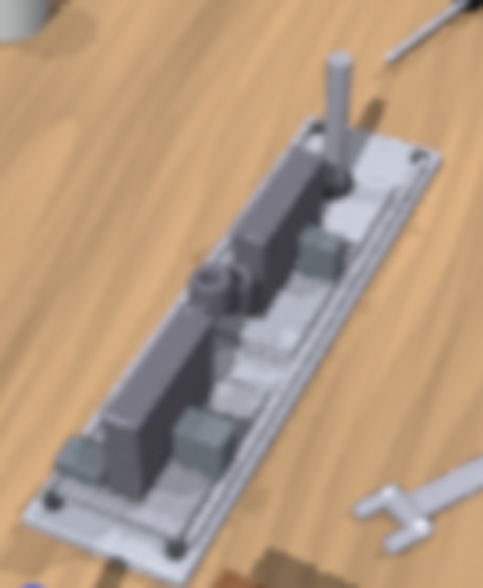

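In the crop, the upper knuckle is at (258,131), the lower at (318,153), the post top at about (622,192) and the plate corners are clear. The tall hinge pin is in the leftmost hole, its grip top at (72,87) of the lower-left crop. In the side view the post top is at (340,62), the upper knuckle top at (210,280) and the pin top at (141,208).

```bash
python3 - <<'E'
from h import *
A=lambda x,y:((x+.5)/4.2-.5+200,(y+.5)/4.2-.5+190)
B=lambda x,y:((x+.5)/4.2-.5+100,(y+.5)/4.2-.5+220)
C=lambda x,y:((x+.5)/4.2-.5+240,(y+.5)/4.2-.5+280)
D=lambda x,y:((x+.5)/4.2-.5+240,(y+.5)/4.2-.5+155)
np.set_printoptions(precision=4,suppress=True)
c=[onz("top",A(*p),.008)for p in[(48,27),(745,170),(720,345),(8,198)]]
print(np.array(c),[np.linalg.norm(c[i]-c[(i+1)%4])for i in range(4)])
ym=(c[0]+c[3]-c[1]-c[2]);ym/=np.linalg.norm(ym);xm=np.array([ym[1],-ym[0],0])
cen=sum(c)/4; org=cen+.06*ym
print("yaw y",np.degrees(np.arctan2(ym[1],ym[0])),"org",org)
for n,p,z,q in[("upk",(258,131),.095,(210,280)),("lok",(318,153),.07,None),("post",(622,192),.125,(340,62))]:
    P=onz("top",A(*p),z);d=P-org;print(n,P,"bed",d@xm,d@ym)
    if q: 
        P=onz("side",D(*q),z);d=P-org;print("  side",P,"bed",d@xm,d@ym, tri(A(*p),D(*q)))
print("pin",onz("top",B(72,87),.117),onz("side",C(141,208),.117),tri(B(72,87),C(141,208)))
# rack corners top z .075 in top view
r=[onz("top",B(*p),.075)for p in[(62,33),(338,107),(305,216),(28,137)]]
print(np.array(r),sum(r)/4)
# collar/hole others
print("mid",onz("top",B(178,122),.087),"bolt",onz("top",B(258,143),.097))
E
```

```text
[[ 0.5667  0.2059  0.008 ]
 [ 0.5198 -0.1886  0.008 ]
 [ 0.4221 -0.1791  0.008 ]
 [ 0.468   0.2166  0.008 ]] [np.float64(0.3973331513860608), np.float64(0.09823188260826633), np.float64(0.3983699651369456), np.float64(0.09932800961038483)]
yaw y 83.30206975893124 org [0.5012 0.0733 0.008 ]
upk [0.5012 0.0787 0.095 ] bed -0.0005893528288976225 0.005388609029745891
  side [0.5015 0.0829 0.095 ] bed -0.0008119430355493631 0.00953224941868153 (array([0.5024, 0.079 , 0.0911]), np.float64(0.0008824281784035799))
lok [0.497  0.0473 0.07  ] bed -0.0010505079694389501 -0.02626269091178106
post [ 0.4809 -0.1045  0.125 ] bed 0.0006209349824473041 -0.17899960390877478
  side [ 0.4798 -0.0995  0.125 ] bed -0.001021831903865762 -0.1741477997339823 (array([ 0.4814, -0.1052,  0.1209]), np.float64(0.0003955413553645524))
pin [0.4295 0.3722 0.117 ] [0.4304 0.372  0.117 ] (array([0.4299, 0.3721, 0.1173]), np.float64(0.0008875902906620062))
[[0.4621 0.3963 0.075 ]
 [0.4361 0.2494 0.075 ]
 [0.3791 0.2587 0.075 ]
 [0.407  0.4047 0.075 ]] [0.4211 0.3273 0.075 ]
mid [0.42   0.3265 0.087 ] bolt [0.4118 0.2823 0.097 ]
```

```bash
cat >> h.py <<'E'
from scipy.spatial.transform import Rotation as Rn
def go(pos,yaw=None,ref=None):
    "shift (mm) and turn (deg) in tool axes to reach pos with closing line at yaw, tool straight down"
    s=robot.read_state(); w,x,y,z=s["orientation"]; R=Rn.from_quat([x,y,z,w])
    d=R.inv().apply(np.array(pos)-s["eef_pos"])*1e3
    t=np.zeros(3)
    if yaw is not None:
        a=np.radians(yaw); Y=np.array([np.cos(a),np.sin(a),0]);Z=np.array([0,0,-1.])
        t=np.degrees((R.inv()*Rn.from_matrix(np.c_[np.cross(Y,Z),Y,Z])).as_rotvec())
    print("shift",d.round(1),"turn",t.round(2),"t",round(s["time_s"],2),"F",s["force"].round(1),"pos",s["eef_pos"].round(4),"open",round(s["opening"],3),"ff",round(s["finger_force"],1),"j",s["joints"].round(2))
E
python3 -c "
from h import *
go((.4808,-.1035,.2),83.3)"
```

```text
shift [-476.3 -376.8   31.2] turn [ -0.11  -0.02 -19.88] t 0.1 F [ 0.7 -0.3 -0.2] pos [0.2234 0.4467 0.2305] open 1.001 ff 0.0 j [ 1.11  0.24  0.    1.34 -0.    1.57]
```

Request:
{"fn": "play_rows", "kwargs": {
  "deltas": [
    [[-238,-188,15,0,0,-19.9,-1],[-238,-188,15,0,0,-19.9,-1],[-238,-188,15,0,0,-19.9,-1],[-238,-188,15,0,0,-19.9,-1],[-238,-188,15,0,0,-19.9,-1],[-238,-188,15,0,0,-19.9,-1],[-238,-188,15,0,0,-19.9,-1],[-238,-188,15,0,0,-19.9,-1]]
  ]
}}

```text
time_s: 0.77
eef_pos: [0.3528, 0.169, 0.2159]
orientation: [-0.0, 0.06, 0.998, -0.001]
force: [-0.8, 1.4, -0.8]
opening: 0.997
finger_force: 0.0
```

```bash
python3 -c "
from h import *
go((.4808,-.1035,.18),83.3)"
```

```text
shift [-159.6 -255.2   36.3] turn [-0.1  -0.01 -0.16] t 0.77 F [-0.8  1.4 -0.8] pos [0.3528 0.169  0.2159] open 0.997 ff 0.0 j [ 0.45  0.03 -0.28  1.26 -0.    0.57]
```

Request:
{"fn": "play_rows", "kwargs": {
  "deltas": [
    [[-160,-255,36,0,0,0,-1],[-160,-255,36,0,0,0,-1],[-160,-255,36,0,0,0,-1],[-160,-255,36,0,0,0,-1],[-160,-255,36,0,0,0,-1],[-160,-255,36,0,0,0,-1],[-160,-255,36,0,0,0,-1],[-160,-255,36,0,0,0,-1]]
  ]
}}

```text
time_s: 1.43
eef_pos: [0.4832, -0.1041, 0.179]
orientation: [0.0, 0.061, 0.998, -0.001]
force: [0.3, 0.9, -0.4]
opening: 0.996
finger_force: 0.0
```

```bash
python3 -c "
from h import *
go((.4808,-.1035,.094),83.3)"
```

```text
shift [ 2.4  0.5 85. ] turn [-0.1   0.01 -0.28] t 1.43 F [ 0.3  0.9 -0.4] pos [ 0.4832 -0.1041  0.179 ] open 0.996 ff 0.0 j [-0.21  0.26 -0.11  1.2  -0.   -0.09]
```

Request:
{"fn": "play_rows", "kwargs": {
  "deltas": [
    [[1,0,40,0,0,0,-1],[1,0,70,0,0,0,-1],[1,0,85,0,0,0,-1],[1,0,85,0,0,0,-1],[1,0,85,0,0,0,-1]]
  ]
}}

```text
time_s: 1.85
eef_pos: [0.4797, -0.0987, 0.0945]
orientation: [-0.002, 0.058, 0.998, 0.0]
force: [0.2, -0.1, -0.2]
opening: 1.003
finger_force: 0.0
```

Request:
{"fn": "play_rows", "kwargs": {
  "deltas": [
    [[0,0,0,0,0,0,1],[0,0,0,0,0,0,1],[0,0,0,0,0,0,1],[0,0,0,0,0,0,1],[0,0,0,0,0,0,1],[0,0,0,0,0,0,1],[0,0,0,0,0,0,1],[0,0,0,0,0,0,1]]
  ]
}}

```text
time_s: 2.52
eef_pos: [0.4813, -0.1, 0.0964]
orientation: [0.001, 0.058, 0.998, -0.001]
force: [-1.0, -2.4, 5.5]
opening: 0.165
finger_force: 58.5
```

```bash
python3 - <<'E'
from h import *
go((.4808,-.1035,.094),83.3)
b=robot.capture("side");cv2.imwrite("pics/s2.png",cv2.resize(b[120:320,220:420],None,fx=3,fy=3))
E
```

```text
shift [ 0.1 -3.5  2.4] turn [-0.09  0.11 -0.  ] t 2.52 F [-1.  -2.4  5.5] pos [ 0.4813 -0.1     0.0964] open 0.165 ff 58.5 j [-0.2   0.33 -0.25  0.99 -0.   -0.09]
```

View pics/s2.png

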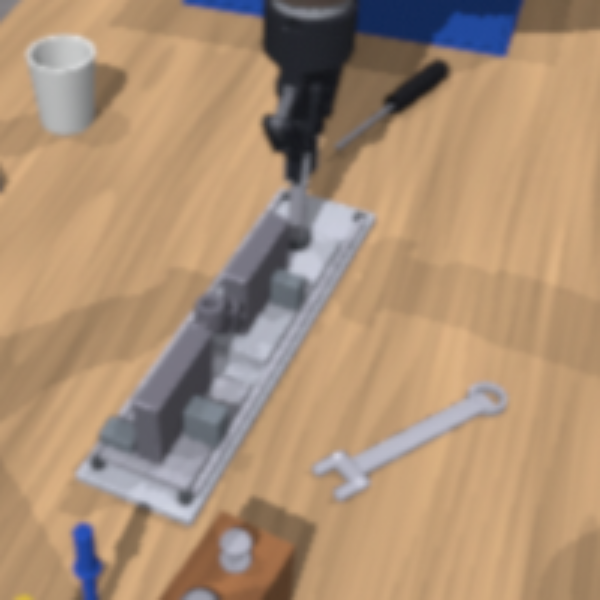

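The post is pinched (opening 14 mm, 58 N), just above its middle. I'll slide it up the bed, then creep to the stop.

Request:
{"fn": "play_rows", "kwargs": {
  "deltas": [
    [[0,6,0,0,0,0,1],[0,12,0,0,0,0,1],[0,18,0,0,0,0,1],[0,23,0,0,0,0,1],[0,26,0,0,0,0,1],[0,26,0,0,0,0,1]]
  ]
}}

```text
time_s: 3.07
eef_pos: [0.4844, -0.0734, 0.0964]
orientation: [0.001, 0.058, 0.998, -0.0]
force: [-0.9, -1.1, 6.6]
opening: 0.166
finger_force: 58.6
```

Request:
{"fn": "play_rows", "kwargs": {
  "deltas": [
    [[0,1,0,0,0,0,1],[0,2,0,0,0,0,1],[0,2,0,0,0,0,1],[0,2,0,0,0,0,1]]
  ]
}}

```text
time_s: 3.4
eef_pos: [0.4844, -0.073, 0.0964]
orientation: [0.001, 0.059, 0.998, -0.002]
force: [-1.7, -4.6, 5.3]
opening: 0.168
finger_force: 58.7
```

Request:
{"fn": "play_rows", "kwargs": {
  "deltas": [
    [[0,1,0,0,0,0,1],[0,2,0,0,0,0,1],[0,2,0,0,0,0,1],[0,2,0,0,0,0,1]]
  ]
}}

```text
time_s: 3.73
eef_pos: [0.4844, -0.073, 0.0964]
orientation: [0.001, 0.059, 0.998, -0.004]
force: [-2.8, -11.0, 6.2]
opening: 0.165
finger_force: 58.9
```

Request:
{"fn": "play_rows", "kwargs": {
  "deltas": [
    [[0,-3,0,0,0,0,1],[0,-5,0,0,0,0,1],[0,-5,0,0,0,0,1],[0,-5,0,0,0,0,1]]
  ]
}}

```text
time_s: 4.07
eef_pos: [0.4843, -0.0742, 0.0964]
orientation: [0.001, 0.058, 0.998, 0.0]
force: [-1.3, 0.5, 6.3]
opening: 0.166
finger_force: 58.9
```

Request:
{"fn": "play_rows", "kwargs": {
  "deltas": [
    [[0,0,0,0,0,0,-1],[0,0,0,0,0,0,-1],[0,0,0,0,0,0,-1],[0,0,0,0,0,0,-1],[0,0,-30,0,0,0,-1],[0,0,-70,0,0,0,-1],[0,0,-100,0,0,0,-1],[0,0,-100,0,0,0,-1]]
  ]
}}

```text
time_s: 4.73
eef_pos: [0.4875, -0.0749, 0.2017]
orientation: [0.006, 0.058, 0.998, -0.001]
force: [0.9, -0.9, 0.1]
opening: 1.002
finger_force: 0.0
```

```bash
python3 -c "
from h import *
go((.429,.3718,.2),83.3)"
```

```text
shift [1.100e+02 4.369e+02 3.000e-01] turn [-0.02  0.67  0.03] t 4.73 F [ 0.9 -0.9  0.1] pos [ 0.4875 -0.0749  0.2017] open 1.002 ff 0.0 j [-0.15  0.23 -0.08  1.24  0.   -0.04]
```

Request:
{"fn": "play_rows", "kwargs": {
  "deltas": [
    [[55,218,0,0,0,0,0],[55,218,0,0,0,0,0],[55,218,0,0,0,0,0],[55,218,0,0,0,0,0],[55,218,0,0,0,0,0],[55,218,0,0,0,0,0],[55,218,0,0,0,0,0]]
  ]
}}

```text
time_s: 5.32
eef_pos: [0.4534, 0.1521, 0.1947]
orientation: [-0.0, 0.055, 0.998, 0.0]
force: [-0.2, 0.4, 0.1]
opening: 0.496
finger_force: 0.0
```

Request:
{"fn": "play_rows", "kwargs": {
  "deltas": [
    [[55,219,0,0,0,0,0.2],[55,219,0,0,0,0,0.2],[55,219,0,0,0,0,0.2],[55,219,0,0,0,0,0.2],[55,219,0,0,0,0,0.2],[55,219,0,0,0,0,0.2],[55,219,0,0,0,0,0.2],[55,219,0,0,0,0,0.2]]
  ]
}}

```text
time_s: 5.98
eef_pos: [0.425, 0.3723, 0.1942]
orientation: [-0.0, 0.058, 0.998, -0.001]
force: [0.6, 0.4, 0.1]
opening: 0.399
finger_force: 0.0
```

```bash
python3 -c "
from h import *
go((.429,.3718,.084),83.3)"
```

```text
shift [ -4.1   0.2 110.2] turn [-0.11 -0.04  0.1 ] t 5.98 F [0.6 0.4 0.1] pos [0.425  0.3723 0.1942] open 0.399 ff 0.0 j [ 0.72  0.39  0.11  1.3  -0.    0.84]
```

Request:
{"fn": "play_rows", "kwargs": {
  "deltas": [
    [[-4,0,35,0,0,0,0.2],[-4,0,65,0,0,0,0.2],[-4,0,65,0,0,0,0.2]]
  ]
}}

```text
time_s: 6.23
eef_pos: [0.4264, 0.3669, 0.1242]
orientation: [-0.004, 0.06, 0.998, -0.005]
force: [-1.3, -0.7, -1.3]
opening: 0.401
finger_force: 0.0
```

```bash
python3 - <<'E'
from h import *
go((.429,.3718,.084),83.3)
a=robot.capture("top");b=robot.capture("side")
r=lambda i,x,y:cv2.resize(i[y:y+100,x:x+75],None,fx=5,fy=5)
cv2.imwrite("pics/g.png",np.hstack([r(a,85,200),r(b,235,265)]))
E
```

```text
shift [-2.3  5.6 40.1] turn [-0.55 -0.45 -0.13] t 6.23 F [-1.3 -0.7 -1.3] pos [0.4264 0.3669 0.1242] open 0.401 ff 0.0 j [ 0.71  0.44  0.    1.15 -0.    0.83]
```

View pics/g.png

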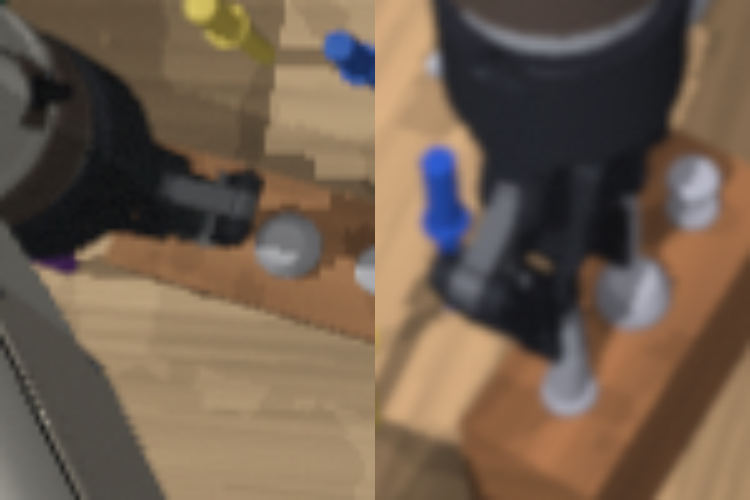

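The gripper is over the pin in the side view, with the grip's top between the fingers at about (570,320). I'll let it settle before lowering.

Request:
{"fn": "play_rows", "kwargs": {
  "deltas": [
    [[0,0,0,0,0,0,0.2],[0,0,0,0,0,0,0.2],[0,0,0,0,0,0,0.2]]
  ]
}}

```text
time_s: 6.58
eef_pos: [0.4304, 0.3726, 0.1325]
orientation: [0.001, 0.059, 0.998, 0.001]
force: [0.2, 0.2, -0.1]
opening: 0.397
finger_force: 0.0
```

```bash
python3 -c "
from h import *
go((.429,.3718,.084),83.3)"
```

```text
shift [ 1.4 -1.1 48.5] turn [ 0.17  0.15 -0.01] t 6.58 F [ 0.2  0.2 -0.1] pos [0.4304 0.3726 0.1325] open 0.397 ff 0.0 j [ 0.71  0.43  0.01  1.15 -0.    0.83]
```

Request:
{"fn": "play_rows", "kwargs": {
  "deltas": [
    [[1,-1,15,0,0,0,0.2],[1,-1,30,0,0,0,0.2],[1,-1,42,0,0,0,0.2],[1,-1,48,0,0,0,0.2],[1,-1,48,0,0,0,0.2],[1,-1,48,0,0,0,0.2],[1,-1,48,0,0,0,0.2]]
  ]
}}

```text
time_s: 7.17
eef_pos: [0.4287, 0.3717, 0.0835]
orientation: [0.001, 0.058, 0.998, 0.001]
force: [0.2, -0.2, 0.0]
opening: 0.399
finger_force: 0.0
```

Request:
{"fn": "play_rows", "kwargs": {
  "deltas": [
    [[0,0,0,0,0,0,1],[0,0,0,0,0,0,1],[0,0,0,0,0,0,1],[0,0,0,0,0,0,1],[0,0,0,0,0,0,1]]
  ]
}}

```text
time_s: 7.58
eef_pos: [0.4286, 0.3717, 0.0834]
orientation: [0.001, 0.058, 0.998, 0.001]
force: [-0.9, -0.8, 6.0]
opening: 0.145
finger_force: 58.4
```

Request:
{"fn": "play_rows", "kwargs": {
  "deltas": [
    [[0,0,-15,0,0,0,1],[0,0,-40,0,0,0,1],[0,0,-70,0,0,0,1],[0,0,-95,0,0,0,1],[0,0,-110,0,0,0,1],[0,0,-110,0,0,0,1],[0,0,-110,0,0,0,1]]
  ]
}}

```text
time_s: 8.17
eef_pos: [0.4282, 0.3713, 0.1924]
orientation: [0.0, 0.058, 0.998, 0.0]
force: [-0.2, 0.0, -1.2]
opening: 0.144
finger_force: 59.4
```

```bash
python3 -c "
from h import *
go((.5015,.0795,.185),83.3)"
```

```text
shift [-106.7 -281.3    7.3] turn [0.05 0.04 0.03] t 8.17 F [-0.2  0.  -1.2] pos [0.4282 0.3713 0.1924] open 0.144 ff 59.4 j [ 0.71  0.39  0.11  1.29 -0.    0.83]
```

Request:
{"fn": "play_rows", "kwargs": {
  "deltas": [
    [[-11,-28,0,0,0,0,1],[-24,-63,0,0,0,0,1],[-38,-100,0,0,0,0,1],[-52,-137,0,0,0,0,1],[-66,-174,0,0,0,0,1],[-80,-211,0,0,0,0,1],[-93,-245,0,0,0,0,1],[-103,-270,0,0,0,0,1]]
  ]
}}

```text
time_s: 8.83
eef_pos: [0.4976, 0.0878, 0.1899]
orientation: [-0.002, 0.059, 0.998, -0.001]
force: [0.6, 0.2, -0.0]
opening: 0.145
finger_force: 59.4
```

Request:
{"fn": "play_rows", "kwargs": {
  "deltas": [
    [[-3,-9,0,0,0,0,1],[-4,-11,3,0,0,0,1],[-4,-11,3,0,0,0,1],[-4,-11,3,0,0,0,1],[-4,-11,3,0,0,0,1]]
  ]
}}

```text
time_s: 9.25
eef_pos: [0.501, 0.081, 0.1887]
orientation: [-0.001, 0.057, 0.998, 0.0]
force: [-0.3, 1.3, -0.7]
opening: 0.145
finger_force: 59.4
```

```bash
python3 - <<'E'
from h import *
go((.5015,.0795,.175),83.3)
a=robot.capture("top");b=robot.capture("side")
r=lambda i,x,y:cv2.resize(i[y:y+100,x:x+75],None,fx=5,fy=5,interpolation=cv2.INTER_CUBIC)
cv2.imwrite("pics/k.png",np.hstack([r(a,225,170),r(b,255,160)]))
cv2.imwrite("pics/side_k.png",b)
E
```

```text
shift [-0.7 -1.4 13.7] turn [ 0.   -0.08  0.15] t 9.25 F [-0.3  1.3 -0.7] pos [0.501  0.081  0.1887] open 0.145 ff 59.4 j [ 0.16  0.28 -0.06  1.24  0.    0.27]
```

View pics/k.png

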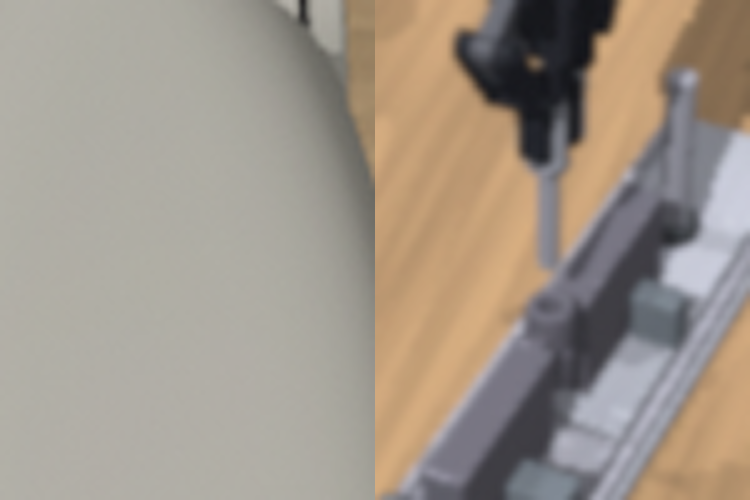

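The side crop shows the pin straight, with its nose at (547,265) and the knuckle's bore at about (550,300) directly below. I'll work out the relative offset.

```bash
python3 - <<'E'
from h import *
C=lambda x,y:((x-375+.5)/5-.5+255,(y+.5)/5-.5+160)
X=np.array([.501,.081,.1887-.0684])
n=C(547,265);k=C(550,300)
print("nose px",n,"pred",proj("side",X)); print("kn px",k)
for z in(.095,):
  print("pred below nose",proj("side",[.501,.081,z]))
  for d in([.002,0],[0,.002]): print(d,proj("side",[.501+d[0],.081+d[1],z]))
go((.5015,.0795,.169),83.3)
E
```

```text
nose px (289.0, 212.6) pred [290.0389553  212.80782699]
kn px (289.6, 219.6)
pred below nose [290.06708422 220.8129791 ]
[0.002, 0] [289.2627215 220.6213594]
[0, 0.002] [289.78563432 221.36548082]
shift [-0.3 -1.4 20.2] turn [ 0.01 -0.01  0.16] t 9.35 F [ 0.1  0.3 -1.3] pos [0.5014 0.081  0.1892] open 0.147 ff 59.4 j [ 0.16  0.28 -0.06  1.24  0.    0.27]
```

Request:
{"fn": "play_rows", "kwargs": {
  "deltas": [
    [[0,-1.6,8,0,0,0,1],[0,-1.6,16,0,0,0,1],[0,-1.6,20,0,0,0,1],[0,-1.6,20,0,0,0,1],[0,-1.6,20,0,0,0,1]]
  ]
}}

```text
time_s: 9.77
eef_pos: [0.5009, 0.078, 0.1686]
orientation: [-0.001, 0.058, 0.998, -0.0]
force: [-0.4, -0.1, 0.1]
opening: 0.143
finger_force: 59.4
```

Request:
{"fn": "play_rows", "kwargs": {
  "deltas": [
    [[0,0,1,0,0,0,1],[0,0,2,0,0,0,1],[0,0,3,0,0,0,1],[0,0,4,0,0,0,1],[0,0,4,0,0,0,1]]
  ]
}}

```text
time_s: 10.18
eef_pos: [0.5014, 0.078, 0.1652]
orientation: [-0.0, 0.058, 0.998, -0.0]
force: [-0.3, 1.2, -0.7]
opening: 0.145
finger_force: 59.4
```

Request:
{"fn": "play_rows", "kwargs": {
  "deltas": [
    [[0,0,1,0,0,0,1],[0,0,2,0,0,0,1],[0,0,3,0,0,0,1],[0,0,3,0,0,0,1]]
  ]
}}

```text
time_s: 10.52
eef_pos: [0.5013, 0.078, 0.162]
orientation: [-0.0, 0.058, 0.998, -0.0]
force: [0.0, 0.6, -0.8]
opening: 0.142
finger_force: 59.4
```

Request:
{"fn": "play_rows", "kwargs": {
  "deltas": [
    [[0,0,0.5,0,0,0,1],[0,0,1,0,0,0,1],[0,0,1.5,0,0,0,1],[0,0,1.5,0,0,0,1]]
  ]
}}

```text
time_s: 10.85
eef_pos: [0.5014, 0.078, 0.1607]
orientation: [-0.0, 0.058, 0.998, 0.0]
force: [0.4, 0.0, -1.1]
opening: 0.147
finger_force: 59.4
```

The nose is about 3 mm below the rim with no force, so it has found the bore. I'll keep going down gently.

Request:
{"fn": "play_rows", "kwargs": {
  "deltas": [
    [[0,0,1,0,0,0,1],[0,0,2,0,0,0,1],[0,0,3,0,0,0,1],[0,0,4,0,0,0,1],[0,0,4,0,0,0,1]]
  ]
}}

```text
time_s: 11.27
eef_pos: [0.5013, 0.0782, 0.1566]
orientation: [-0.0, 0.058, 0.998, 0.0]
force: [-0.3, 0.9, -0.5]
opening: 0.142
finger_force: 59.4
```

Request:
{"fn": "play_rows", "kwargs": {
  "deltas": [
    [[0,0,1,0,0,0,1],[0,0,2,0,0,0,1],[0,0,3,0,0,0,1],[0,0,4,0,0,0,1],[0,0,5,0,0,0,1],[0,0,5,0,0,0,1]]
  ]
}}

```text
time_s: 11.77
eef_pos: [0.5013, 0.0782, 0.1516]
orientation: [-0.0, 0.058, 0.998, 0.0]
force: [-0.4, 1.5, -0.1]
opening: 0.146
finger_force: 59.4
```

Request:
{"fn": "play_rows", "kwargs": {
  "deltas": [
    [[0,0.4,1.5,0,0,0,1],[0,0.4,3,0,0,0,1],[0,0.4,4.5,0,0,0,1],[0,0.4,6,0,0,0,1],[0,0.4,7.5,0,0,0,1],[0,0.4,9,0,0,0,1],[0,0.4,10.5,0,0,0,1],[0,0.4,10.5,0,0,0,1]]
  ]
}}

```text
time_s: 12.43
eef_pos: [0.5013, 0.0783, 0.1409]
orientation: [-0.0, 0.058, 0.998, -0.0]
force: [-1.3, 0.3, -1.3]
opening: 0.144
finger_force: 59.4
```

Request:
{"fn": "play_rows", "kwargs": {
  "deltas": [
    [[0,0,1,0,0,0,1],[0,0,2,0,0,0,1],[0,0,3,0,0,0,1],[0,0,4,0,0,0,1],[0,0,4,0,0,0,1]]
  ]
}}

```text
time_s: 12.85
eef_pos: [0.5014, 0.0784, 0.1371]
orientation: [-0.0, 0.058, 0.998, -0.0]
force: [-0.4, 1.4, -0.7]
opening: 0.146
finger_force: 59.4
```

Request:
{"fn": "play_rows", "kwargs": {
  "deltas": [
    [[0,0,1,0,0,0,1],[0,0,2,0,0,0,1],[0,0,3,0,0,0,1],[0,0,4,0,0,0,1],[0,0,4,0,0,0,1]]
  ]
}}

```text
time_s: 13.27
eef_pos: [0.5014, 0.0785, 0.1331]
orientation: [-0.0, 0.058, 0.998, 0.0]
force: [-0.9, 1.1, -0.7]
opening: 0.144
finger_force: 59.4
```

Request:
{"fn": "play_rows", "kwargs": {
  "deltas": [
    [[0,0.3,1,0,0,0,1],[0,0.3,2,0,0,0,1],[0,0.3,3,0,0,0,1],[0,0.3,4,0,0,0,1],[0,0.3,5,0,0,0,1],[0,0.3,6,0,0,0,1],[0,0.3,7,0,0,0,1],[0,0.3,8,0,0,0,1]]
  ]
}}

```text
time_s: 13.93
eef_pos: [0.5015, 0.0786, 0.1253]
orientation: [-0.0, 0.058, 0.998, -0.0]
force: [-0.9, 0.3, 1.3]
opening: 0.141
finger_force: 59.5
```

Request:
{"fn": "play_rows", "kwargs": {
  "deltas": [
    [[0,0,1,0,0,0,1],[0,0,2,0,0,0,1],[0,0,3,0,0,0,1],[0,0,4,0,0,0,1],[0,0,5,0,0,0,1],[0,0,6,0,0,0,1],[0,0,7,0,0,0,1],[0,0,7,0,0,0,1]]
  ]
}}

```text
time_s: 14.6
eef_pos: [0.501, 0.0789, 0.1177]
orientation: [-0.001, 0.058, 0.998, 0.0]
force: [-3.0, 1.9, 0.3]
opening: 0.14
finger_force: 59.7
```

Request:
{"fn": "play_rows", "kwargs": {
  "deltas": [
    [[0,0.3,1,0,0,0,1],[0,0.3,2,0,0,0,1],[0,0.3,3,0,0,0,1],[0,0.3,4,0,0,0,1],[0,0.3,5,0,0,0,1],[0,0.3,6,0,0,0,1],[0,0.3,6,0,0,0,1]]
  ]
}}

```text
time_s: 15.18
eef_pos: [0.5012, 0.0789, 0.1119]
orientation: [-0.0, 0.058, 0.998, -0.0]
force: [-2.9, 0.2, -0.1]
opening: 0.147
finger_force: 59.7
```

Request:
{"fn": "play_rows", "kwargs": {
  "deltas": [
    [[0,0,1,0,0,0,1],[0,0,2,0,0,0,1],[0,0,3,0,0,0,1],[0,0,4,0,0,0,1],[0,0,5,0,0,0,1],[0,0,5,0,0,0,1]]
  ]
}}

```text
time_s: 15.68
eef_pos: [0.5013, 0.0789, 0.1068]
orientation: [-0.0, 0.058, 0.998, -0.0]
force: [-3.4, 0.5, -0.7]
opening: 0.146
finger_force: 59.6
```

Request:
{"fn": "play_rows", "kwargs": {
  "deltas": [
    [[0,0,1,0,0,0,1],[0,0,1.5,0,0,0,1],[0,0,2,0,0,0,1],[0,0,2.5,0,0,0,1],[0,0,2.5,0,0,0,1]]
  ]
}}

```text
time_s: 16.1
eef_pos: [0.5013, 0.0789, 0.1046]
orientation: [-0.0, 0.058, 0.998, -0.0]
force: [-4.6, -0.1, 0.2]
opening: 0.146
finger_force: 59.6
```

Request:
{"fn": "play_rows", "kwargs": {
  "deltas": [
    [[0,0,0.5,0,0,0,1],[0,0,1,0,0,0,1],[0,0,1,0,0,0,1]]
  ]
}}

```text
time_s: 16.35
eef_pos: [0.5013, 0.079, 0.1036]
orientation: [-0.0, 0.058, 0.998, -0.0]
force: [-4.1, 0.5, 1.2]
opening: 0.146
finger_force: 59.6
```

Request:
{"fn": "play_rows", "kwargs": {
  "deltas": [
    [[0,0,0.5,0,0,0,1],[0,0,1,0,0,0,1],[0,0,1,0,0,0,1]]
  ]
}}

```text
time_s: 16.6
eef_pos: [0.5015, 0.079, 0.1034]
orientation: [0.0, 0.058, 0.998, 0.0]
force: [-5.7, -0.3, 5.8]
opening: 0.146
finger_force: 60.2
```

The height matches the seat exactly and the force has risen. I'll let go and withdraw.

Request:
{"fn": "play_rows", "kwargs": {
  "deltas": [
    [[0,0,-0.5,0,0,0,0.2],[0,0,-0.5,0,0,0,-0.3],[0,0,-0.5,0,0,0,-0.3],[0,0,-0.5,0,0,0,-0.3],[0,0,-0.5,0,0,0,-0.3]]
  ]
}}

```text
time_s: 17.02
eef_pos: [0.5023, 0.079, 0.1035]
orientation: [0.001, 0.058, 0.998, 0.0]
force: [-0.3, 1.2, -0.5]
opening: 0.65
finger_force: 0.0
```

Request:
{"fn": "play_rows", "kwargs": {
  "deltas": [
    [[0,0,-20,0,0,0,-0.3],[0,0,-50,0,0,0,-0.3],[0,0,-90,0,0,0,-0.3],[60,0,-125,0,0,0,-0.3],[100,0,-125,0,0,0,-0.3],[130,0,-125,0,0,0,-0.3],[150,0,-125,0,0,0,-0.3],[150,0,-125,0,0,0,-0.3]]
  ]
}}

```text
time_s: 17.68
eef_pos: [0.3473, 0.0962, 0.2286]
orientation: [-0.001, 0.057, 0.998, -0.0]
force: [-0.6, -0.2, -1.1]
opening: 0.649
finger_force: 0.0
```

```bash
python3 - <<'E'
from h import *
go((.5015,.0795,.175),83.3)
a=robot.capture("top");b=robot.capture("side")
r=lambda i,x,y:cv2.resize(i[y:y+100,x:x+75],None,fx=5,fy=5,interpolation=cv2.INTER_CUBIC)
cv2.imwrite("pics/f.png",np.hstack([r(a,225,170),r(b,255,160)]))
for z in(.137,.095): print(z,(proj("side",[.5013,.079,z])-[255,160])*5+[375,0],(proj("top",[.5013,.079,z])-[225,170])*5)
E
```

```text
shift [-155.3    1.    53.2] turn [-0.02 -0.13  0.14] t 17.68 F [-0.6 -0.2 -1.1] pos [0.3473 0.0962 0.2286] open 0.649 ff 0.0 j [ 0.27 -0.03 -0.31  1.29  0.    0.38]
0.137 [550.92471304 233.919505  ] [177.06122376 234.43085461]
0.095 [551.13559324 301.16749898] [179.63627018 253.75791763]
```

View pics/f.png

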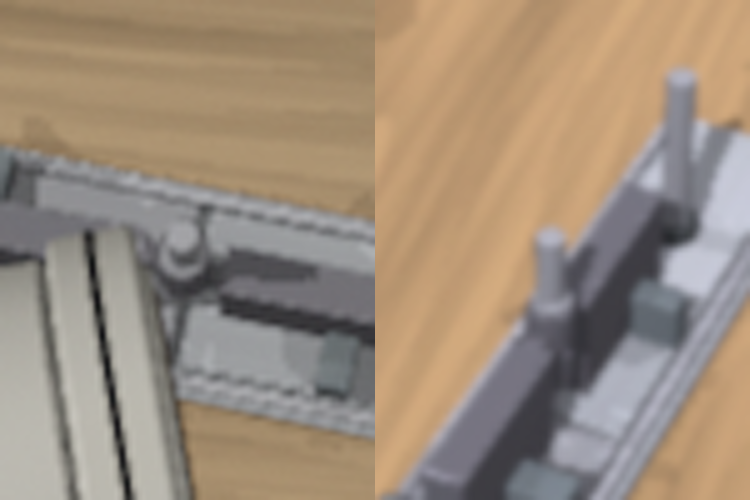

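The pin stands upright with its collar on the upper knuckle. Its grip top is at (550,236) in the side view, against (551,234) predicted for a seated pin, and the gripper is clear.

```bash
python3 -c "
from rig import robot
print(robot.hand_in())"
```

```text
the job is handed in; nothing more can be done
None
```

The carriage is in line, the hinge pin is seated flush through both knuckles and released, and the job was handed in at about 18 s; the hand-in returned no verdict.

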